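Catch the sample cooler's cover and lower it shut

ROBOT

A 6-joint arm with a two-finger parallel gripper is mounted at the origin on the work surface. World frame = base frame: x ahead of the robot, y to its left, z up, the work surface at z = 0. Lengths are in m, angles in degrees, forces in N, time in s.
With the tool pointing down it reaches from about 0.25 to 0.725 m from the base axis. Payload 9.7 kg.
Tool frame: the origin (TCP) lies between the finger pads; the fingertips stand 19 mm ahead of it and the grasp point (between the pads) is the TCP; z points along the fingers, y is the line along which they close (so a half turn about z gives the same grasp; the last joint's range is limited). The gripper opens to 85 mm and grips with 20 to 120 N. Pads are 22 mm wide; open, the fingers measure 114 mm over their backs; the gripper's body (76 mm by 85 mm) begins 54 mm behind the grasp point. The pads swing forward as they close: fully open they stand 13 mm farther back than shut.
Start: joints at [76.031, 4.979, 10.078, 95.1, 0, 90], TCP at [0.133, 0.534, 0.25] pointing down, gripper open.
Joint ranges: [-179.16, 179.16], [-48.56, 103.87], [-65.8, 70.77], [-126.05, 130.52], [-82.76, 87.17], [-180, 180]. Speed limits (degrees/s): [127.2, 127.2, 147.25, 180, 180, 180].

INTERFACE

Orientations are given as [roll, pitch, yaw] about the fixed x, y, z axes, in that order (R = Rz(yaw) Ry(pitch) Rx(roll)).
In Python, from workcell import telemetry, camera, calibration, workorder gives the robot as it stands.
- The arm moves only by the tool play_rows, never from a script. Its argument "increments" is a list of rows, each a list of 3 entries, a list of its own where there are three numbers: the shift along the tool's x, y, z in mm, then the turn, a rotation vector about the tool's x, y, z in degrees, then the closure, from 0 (fully open) to 1 (shut). In form: [[[x, y, z], [ax, ay, az], jaw], ...]. A call has 1 to 20 rows; each row is the pose to reach, as a shift and turn from the pose commanded when the call began, along the tool's axes at that moment; what a row does not reach only later rows make up. A row lasts 1/10 s, in which the tool goes at most 50 mm and 8.59 degrees, less where a joint would pass 70% of its speed; a pose out of reach is approached as far as the arm can. A call with a gripper value outside its range is refused whole. The fingers move at their own pace and stop on an object; "grip_force" is the grip in N (left out, the last holds). Time passes only in rows, so rows that repeat a pose let the fingers close. It gives the time, the measured TCP pose, the force, the opening and the grip force at its end, in the units of the state.
- telemetry.get_obs(): the state, without advancing time (a new reading comes with each control period).
- camera(name): name is "scene" or "top"; returns (picture, depth): 384x512x3 uint8, red, green, blue; 384x512 float32, m along the optical axis (not along the pixel's ray), 0 where there is no reading.
- calibration(name): a dict with "vertical_fov" (degrees; the focal length in pixels is half the picture's height over the tangent of half this angle, whatever the lens; pixels are square), "cx", "cy" (the principal point, pixels), "rvec" (rotation vector, rad) and "tvec" (3), from world to camera coordinates, as OpenCV has them. Camera axes: x right, y down, z forward; pixel columns grow to the right and rows downward; lengths in m; the calibration is good to about 2 mm. A picture is of the moment at which its call begins. calibration takes no time and is no camera call.
- workorder.job_done(): hands the job in; it is judged then, once.
The state is a dict: "time": time; "q": joint angles; "qd": joint speeds; "joint_efforts": joint torques, N m; "ee_pos": TCP position; "tcp_rot": TCP orientation; "wrist_force": force on the tool from outside, world axes, zero at the start; "torque": the same for the moment, N m; "opening": finger opening in m; "grasp_force": force on a finger pad.
Only numpy, scipy, OpenCV 4.12 (cv2) and the standard library are available. Lean on these libraries where they do the work, as an engineer would, in place of code of your own. Each camera call takes 0.05 s, during which the arm holds its last target. There are 200 camera calls.

TASK

The cover of the sample cooler stands open, leaning a little back. With the fingers only, without gripping it, tip it forward past its balance from behind, catch it from underneath on a finger as it falls, and lower it gently until it is fully shut, without letting it slam. Do not disturb the vials in the cooler or the things standing around it, and finish clear of everything.

Things in the scene. Friction and masses are not known exactly. Their poses are not given: they have to be found in the camera images.
- cooler: White bench-top sample cooler, fixed to the table: 140 mm deep (x), 220 mm wide (y), 100 mm tall, open on top. Origin under its centre, on the table; its front faces its own -x (about to the robot's right), the cover's hinge is along its back (own +x) top edge. It varies in place and in yaw (1.2 to 1.95 rad).
- cover_hinge (a point): middle of the hinge line, 70 mm from the cooler's centre towards its back (own +x) and 100 mm above the table. The hinge line is parallel to the cooler's y axis.
- cover_lip (a point): middle of the free edge, on the underside, of the cover: a flat plate, 10 mm thick, 230 mm wide, grey inside, black outside, about 0.32 kg (varies by 15 %); 170 mm from the hinge line. When shut it is 100 mm above the table and overhangs the cooler's front face by 30 mm, with free space below: a slanting finger can stay under it until it is shut.
- cover (a joint): cover angle in rad: 0 shut (level), 1.57 upright, stop at 1.75; starts leaning back at 1.62 to 1.75. Lip = hinge + 170 mm * (-cos in cooler x, sin in z). Hinge friction 0.035 N m: it stays where left from about 1.4 to 1.64, creeps back to the stop above that; below 1.35 it falls forward by itself, damped (0.36 N m s/rad), some 2.4 to 4 s from 1.3 to 0.5 rad, and would reach shut at about 0.65 rad/s.
- vial_a: loose glass sample vial, 22 mm across, 46 mm tall, standing in a 12 mm deep hole in the cooler's block, below the rim; origin under its centre; leave alone
- vial_b: loose glass sample vial, 22 mm across, 46 mm tall, standing in a 12 mm deep hole in the cooler's block, below the rim; origin under its centre; leave alone
- vial_c: loose glass sample vial, 22 mm across, 46 mm tall, standing in a 12 mm deep hole in the cooler's block, below the rim; origin under its centre; leave alone
- bottle: loose reagent bottle with a cap, 80 mm across, 170 mm tall, standing off the cooler's end that is farther from the robot; origin under its centre; leave alone
- jar: loose brown jar, 64 mm across, 90 mm tall, off the cooler's end that is farther from the robot; origin under its centre; leave alone
- beaker: loose open glass beaker, 70 mm across, 90 mm tall, behind the hinge side of the cooler; origin under its centre; leave alone
- cap_tray: loose white open tray, 90 x 70 x 30 mm, in front of the cooler, about 0.26 m from its centre; origin under its centre; leave alone
- tin: loose flat steel tin, 56 mm across, 25 mm tall, behind the hinge side of the cooler; origin under its centre; leave alone

How it is judged (in metres and radians):
On the way, in this order (a step that is already met when the one before it is completed fails the run):
1. the cover is tipped forward past its balance (value of joint cover below 1.42 rad).
2. the cover is caught: its underside rests on the fingers while it is still well open (0.2 to 1.3 rad) (value of joint cover between 0.2 and 1.3 rad and contact force between the fingers and cover_c0 above 0.2 N), for 0.1 s.
At the end, for the whole second after the job is handed in: The cover is shut (within 0.03 rad) and at rest; the vials, bottle, jar, beaker, tray and tin are within 15 mm of where they stood (value of joint cover below 0.03 rad and velocity of joint cover between -0.05 and 0.05 rad/s and not (distance of bottle from where it was at the start of the episode above 0.015 m) and not (distance of jar from where it was at the start of the episode above 0.015 m) and not (distance of beaker from where it was at the start of the episode above 0.015 m) and not (distance of cap_tray from where it was at the start of the episode above 0.015 m) and not (distance of tin from where it was at the start of the episode above 0.015 m) and not (distance of vial_a from where it was at the start of the episode above 0.015 m) and not (distance of vial_b from where it was at the start of the episode above 0.015 m) and not (distance of vial_c from where it was at the start of the episode above 0.015 m)); the robot touches nothing.
It fails at once if the cover slams: it comes down faster than 0.4 rad/s (7 cm/s at the lip) through the last 20 mm to 5 mm (value of joint cover between 0.03 and 0.12 rad and velocity of joint cover below -0.4 rad/s).
It fails at once if the cover is gripped: fingers press its outer and inner panels at once (contact force between the fingers and cover_c0 above 1 N and contact force between the fingers and cover_c1 above 1 N).
It fails at once if the cover is handled roughly (over 30 N) (contact force between anything else and cover_c0 above 30 N or contact force between anything else and cover_c1 above 30 N).
It fails at once if a vial or another bystander is moved by more than 15 mm (distance of any of bottle, jar, beaker, cap_tray, tin, vial_a, vial_b, vial_c from where it was at the start of the episode above 0.015 m).
It also fails if it takes over 48 s, if anything falls off the work surface, if the arm or the gripper's body presses on something with over 40 N, if the wrist force passes 120 N, or if a joint passes its speed limit or range.

## Working session

There is one attempt and no reset: what is moved stays moved. The work goes in short steps, Python scripts to look and compute and a tool call to move; the robot and the scene stay as the last step left them, time stands still between calls to the robot, and variables do not carry over. Pictures are saved under pics/ and viewed, at most 10 in all, crops included, and the job is handed in when it is done.

Besides the shell and the picture viewer there is one more tool, called after ">>>" by a JSON object that holds its "api" and its "payload". play_rows: Moves the arm, as the interface text tells. Its arguments: {"type":"object","properties":{"increments":{"type":"array"},"grip_force":{"type":"number"}},"required":["increments"]}

```bash
ls; mkdir -p pics
cat > h.py <<'E'
import numpy as np, cv2
from workcell import telemetry, camera, calibration, workorder
from scipy.spatial.transform import Rotation as R
def cal(n):
    c=calibration(n); f=192/np.tan(np.radians(c["vertical_fov"])/2)
    return f,c["cx"],c["cy"],R.from_rotvec(np.ravel(c["rvec"])).as_matrix(),np.ravel(c["tvec"])
def cloud(n,d):
    f,cx,cy,M,t=cal(n); v,u=np.mgrid[:384,:512]
    P=np.stack([(u-cx)/f*d,(v-cy)/f*d,d],-1); return (P-t)@M
E
python3 - <<'E'
from h import *
for n in("scene","top"):
    p,d=camera(n); np.savez(n,p=p,d=d,X=cloud(n,d)); cv2.imwrite(f"pics/{n}.png",p[...,::-1]); print(calibration(n))
print(telemetry.get_obs())
E
```

```text
pics
{'vertical_fov': 48.9862212891676, 'cx': 256.5883947066858, 'cy': 195.08853164888785, 'rvec': array([ 1.67607969,  1.71858266, -0.816185  ]), 'tvec': array([-0.00779784, -0.32703203,  1.46697412])}
{'vertical_fov': 55.66926701411916, 'cx': 252.31298177118734, 'cy': 191.469854314142, 'rvec': array([ 2.14631818, -2.10251709,  0.12929573]), 'tvec': array([0.01590756, 0.61534394, 0.83522424])}
{'time': 0.1, 'q': array([ 7.60318209e+01,  5.00787248e+00,  1.00380384e+01,  9.50982263e+01,
       -1.65266187e-03,  8.99999196e+01]), 'qd': array([ 0.04780148, -0.00340803,  0.06238015, -0.09661377,  0.08260203,
        0.01119889]), 'joint_efforts': array([-7.96057939e-04, -5.21563590e+01,  4.65653586e+01,  1.61546952e-02,
       -4.28596798e-05,  7.55169314e-07]), 'ee_pos': array([0.13272486, 0.53356083, 0.24964611]), 'tcp_rot': array([-1.79931940e+02,  1.65256520e-03,  1.66031903e+02]), 'wrist_force': array([-0.00801904, -0.18969706,  0.27365262]), 'torque': array([-0.05296075, -0.00723568, -0.01194362]), 'grasp_force': 0.0, 'opening': 0.08526600527536105}
```

View pics/scene.png

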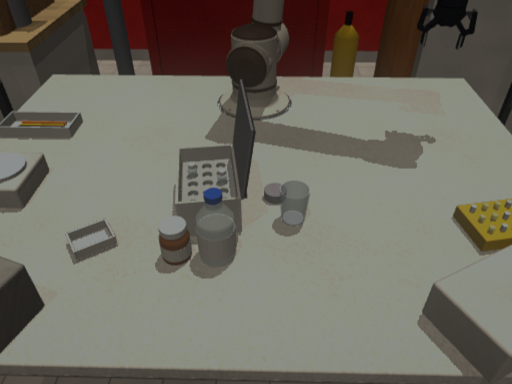

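View pics/top.png

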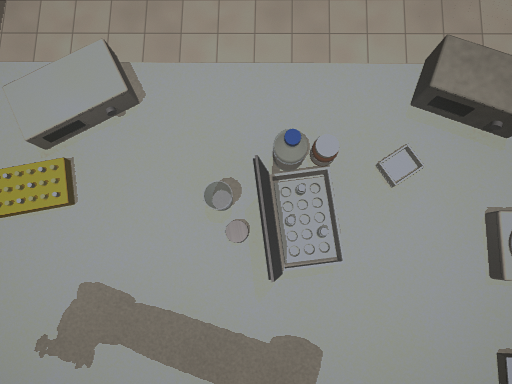

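The scene picture shows the cover open at about (243,140) and the cooler at (208,185). In the top view the cooler is at (307,218), with the cover on its left at (267,218). The beaker is at (222,195), the tin at (237,231), the tray at (399,165), and the bottle (290,150) and jar (324,150) stand beyond the far end.

Run:
```python
from h import *
S=np.load("scene.npz");T=np.load("top.npz")
X=T["X"];d=T["d"]
for n,(u,v) in dict(cooler=(307,218),tray=(399,165),tin=(237,231),beaker=(222,195),bottlecap=(292,137),jar=(327,147),tab=(150,250)).items(): print(n,X[v,u].round(3))
# cooler rim
m=np.zeros(d.shape,bool);m[160:275,262:348]=1
Z=X[...,2]
r=m&(abs(Z-0.1)<0.006)&(d>0)
pts=X[r]; print(len(pts)); rect=cv2.minAreaRect((pts[:,:2]*1000).astype(np.float32)); print("rim",rect, np.median(pts[:,2])); print(cv2.boxPoints(rect))
m[:]=0;m[145:290,245:300]=1
c=m&(Z>0.13)&(d>0)&(Z<0.3); q=X[c]; print(len(q),q[:,2].max())
# only cover pts: exclude bottle via x range
for z0 in np.arange(.13,.29,.02):
    s=q[(abs(q[:,2]-z0)<.01)]
    if len(s)>5: print(z0.round(2),len(s),s.min(0).round(3),s.max(0).round(3))
X2=S["X"];Z2=X2[...,2]
m=np.zeros(d.shape,bool);m[75:200,225:262]=1
c=m&(Z2>0.12)&(Z2<.3)&(S["d"]>0); q=X2[c]
print("scene cover",len(q),q.min(0),q.max(0))
np.save("cov.npy",q)
```

```text
cooler [ 0.553 -0.103  0.052]
tray [ 0.696 -0.341  0.006]
tin [0.52  0.065 0.026]
beaker [0.611 0.107 0.005]
bottlecap [ 0.715 -0.058  0.171]
jar [ 0.717 -0.146  0.09 ]
tab [0.468 0.285 0.001]
1109
rim ((563.0672607421875, -93.52306365966797), (250.83558654785156, 140.9658660888672), 8.502352714538574) 0.09991737635866603
[[ 428.60693    -42.357773 ]
 [ 449.44873   -181.77441  ]
 [ 697.5276    -144.68835  ]
 [ 676.6858      -5.2717133]]
1683 0.2716181676916757
0.13 129 [ 0.428 -0.076  0.13 ] [ 0.708 -0.006  0.14 ]
0.15 139 [ 0.426 -0.073  0.14 ] [ 0.706 -0.004  0.16 ]
0.17 116 [ 0.425 -0.063  0.16 ] [0.7   0.001 0.18 ]
0.19 127 [ 0.425 -0.031  0.18 ] [0.65  0.003 0.2  ]
0.21 142 [ 0.424 -0.028  0.2  ] [0.65  0.007 0.22 ]
0.23 148 [ 0.423 -0.026  0.22 ] [0.648 0.008 0.24 ]
0.25 181 [ 0.423 -0.023  0.24 ] [0.649 0.021 0.26 ]
0.27 701 [ 0.423 -0.021  0.26 ] [0.649 0.021 0.272]
scene cover 1636 [ 0.07516095 -0.07692745  0.12018056] [0.65585868 0.02442301 0.26875385]
```

```bash
cat >> h.py <<'E'
def cover_pts(X,d): # generous region around lid
    Z=X[...,2]; return X[(d>0)&(Z>.115)&(Z<.3)&(X[...,0]>.40)&(X[...,0]<.655)&(X[...,1]>-.30)&(X[...,1]<.06)]
E
python3 - <<'E'
from h import *
T=np.load("top.npz");S=np.load("scene.npz")
X=T["X"];d=T["d"];Z=X[...,2]
r=(d>0)&(abs(Z-.1)<.004)&(X[...,0]>.40)&(X[...,0]<.665)&(X[...,1]>-.22)&(X[...,1]<.03)
p=X[r]; yaw=np.radians(98.5)
for it in range(3):
    ex=np.array([np.cos(yaw),np.sin(yaw)]);ey=np.array([-ex[1],ex[0]])
    a=p[:,:2]@ex; b=p[:,:2]@ey
    print("yaw",yaw,"x",np.percentile(a,[0,1,99,100]),"y",np.percentile(b,[0,1,99,100]))
    # front outer edge fit
    bins=np.arange(b.min()+.01,b.max()-.01,.01)
    e=[(c,a[abs(b-c)<.005].min()) for c in bins if (abs(b-c)<.005).sum()>2]; e=np.array(e)
    k=np.polyfit(e[:,0],e[:,1],1); res=abs(e[:,1]-np.polyval(k,e[:,0])); k=np.polyfit(*e[res<.004].T,1)
    print(k,len(e)); yaw-= np.arctan(k[0])
x=np.percentile(a,[.5,99.5]);y=np.percentile(b,[.5,99.5])
C=ex*(k[1]+.07)+ey*y.mean(); print("C",C)
H=C+ex*.07
for n,D in(("top",T),("scene",S)):
    q=cover_pts(D["X"],D["d"]); a=(q[:,:2]-H)@ex; b=(q[:,:2]-H)@ey; z=q[:,2]-.1
    k=abs(a)<.06; a,b,z=a[k],b[k],z[k]
    print(n,k.sum(),"b",np.percentile(b,[0,2,98,100]))
    for z0 in np.arange(.02,.18,.02):
        s=abs(z-z0)<.01
        if s.sum()>3: print(z0.round(2),s.sum(),np.percentile(a[s],[2,50,98]).round(4))
E
```

```text
yaw 1.7191493132144147 x [-0.24620588 -0.24586449 -0.10592275 -0.10539912] y [-0.63983317 -0.63895503 -0.41982276 -0.41946057]
[-0.00082011 -0.24616554] 21
yaw 1.7199694259827114 x [-0.24667334 -0.24627194 -0.10631201 -0.10583402] y [-0.63968659 -0.63884892 -0.41968595 -0.41929816]
[-1.17354304e-05 -2.46172943e-01] 21
yaw 1.7199811614131015 x [-0.24668005 -0.24627759 -0.1063191  -0.10584024] y [-0.63968449 -0.63884762 -0.41968421 -0.41929527]
[-1.67924539e-07 -2.46173049e-01] 21
C [ 0.54970261 -0.09553071]
top 1649 b [-0.11448975 -0.1089204   0.11007818  0.11465763]
0.02 71 [0.0016 0.0027 0.0037]
0.04 105 [0.0037 0.0051 0.0066]
0.06 119 [0.0064 0.008  0.0094]
0.08 118 [0.0094 0.0108 0.0121]
0.1 139 [0.0122 0.0136 0.015 ]
0.12 138 [0.015  0.0164 0.0176]
0.14 160 [0.0177 0.0191 0.0205]
0.16 744 [0.0208 0.0268 0.0321]
scene 1485 b [-0.11826459 -0.11644237  0.10752977  0.11580966]
0.02 115 [0.0021 0.0035 0.0123]
0.04 146 [0.0043 0.0058 0.0147]
0.06 161 [0.0069 0.0086 0.0172]
0.08 171 [0.0096 0.0114 0.0196]
0.1 174 [0.0124 0.0141 0.0236]
0.12 178 [0.0152 0.0168 0.0258]
0.14 193 [0.0177 0.0196 0.0281]
0.16 347 [0.0206 0.0241 0.0316]
```

```bash
cat >> h.py <<'E'
YAW=1.72; C=np.array([.5497,-.0955]); EX=np.array([np.cos(YAW),np.sin(YAW),0]); EY=np.array([-EX[1],EX[0],0]); UP=np.array([0,0,1.])
H=np.r_[C,0]+.07*EX
def pos(a,b,z): return H+a*EX+b*EY+z*UP
def ori(phi): 
    z=-np.cos(phi)*EY-np.sin(phi)*UP; return np.stack([EX,np.cross(z,EX),z],1)
def cur():
    o=telemetry.get_obs(); return np.array(o["ee_pos"]),R.from_euler("xyz",o["tcp_rot"],degrees=True).as_matrix(),o
def row(P,Rt=None):
    p,r,_=cur(); s=(r.T@(P-p))*1000; w=np.degrees(R.from_matrix(r.T@(r if Rt is None else Rt)).as_rotvec()); return s.round(1),w.round(2)
def abz():
    p,r,o=cur(); d=p-H; return np.array([d@EX,d@EY,p[2]]).round(4)
E
python3 - <<'E'
from h import *
print(row(pos(.10,.15,.30),ori(np.radians(30)))); print(pos(.1,.15,.3))
E
```

```text
(array([-352.8, -410.3,  -49.9]), array([-52.71, -35.14,  60.95]))
[0.37609592 0.05031366 0.3       ]
```

>>> {"api": "play_rows", "payload": {"increments": [[[-352.8, -410.3, -49.9], [-52.7, -35.1, 61], 1], [[-352.8, -410.3, -49.9], [-52.7, -35.1, 61], 1], [[-352.8, -410.3, -49.9], [-52.7, -35.1, 61], 1], [[-352.8, -410.3, -49.9], [-52.7, -35.1, 61], 1], [[-352.8, -410.3, -49.9], [-52.7, -35.1, 61], 1], [[-352.8, -410.3, -49.9], [-52.7, -35.1, 61], 1], [[-352.8, -410.3, -49.9], [-52.7, -35.1, 61], 1], [[-352.8, -410.3, -49.9], [-52.7, -35.1, 61], 1], [[-352.8, -410.3, -49.9], [-52.7, -35.1, 61], 1], [[-352.8, -410.3, -49.9], [-52.7, -35.1, 61], 1], [[-352.8, -410.3, -49.9], [-52.7, -35.1, 61], 1], [[-352.8, -410.3, -49.9], [-52.7, -35.1, 61], 1], [[-352.8, -410.3, -49.9], [-52.7, -35.1, 61], 1], [[-352.8, -410.3, -49.9], [-52.7, -35.1, 61], 1], [[-352.8, -410.3, -49.9], [-52.7, -35.1, 61], 1], [[-352.8, -410.3, -49.9], [-52.7, -35.1, 61], 1], [[-352.8, -410.3, -49.9], [-52.7, -35.1, 61], 1], [[-352.8, -410.3, -49.9], [-52.7, -35.1, 61], 1]]}}

```text
time: 1.9
ee_pos: [0.5054, 0.1571, 0.3443]
tcp_rot: [122.3, 0.3, 97.8]
wrist_force: [-0.5, 0.4, -0.2]
opening: 0.0
grasp_force: 0.0
```

Run:
```python
from h import *
o=cur()[2];print(o["time"],abz(),o["q"].round(1),o["opening"])
print(row(pos(.08,.102,.25),ori(np.radians(30))))
p,d=camera("scene"); cv2.imwrite("pics/s2.png",cv2.resize(p[40:240,130:390,::-1],None,fx=3,fy=3))
```

```text
1.9 [0.1864 0.0063 0.3443] [ 24.2 -48.5 -38.3  43.7 -14.   98.7] 1.6396319972409527e-05
(array([-107.1, -130.6,  -29. ]), array([-2.32,  0.77, -0.11]))
```

View pics/s2.png

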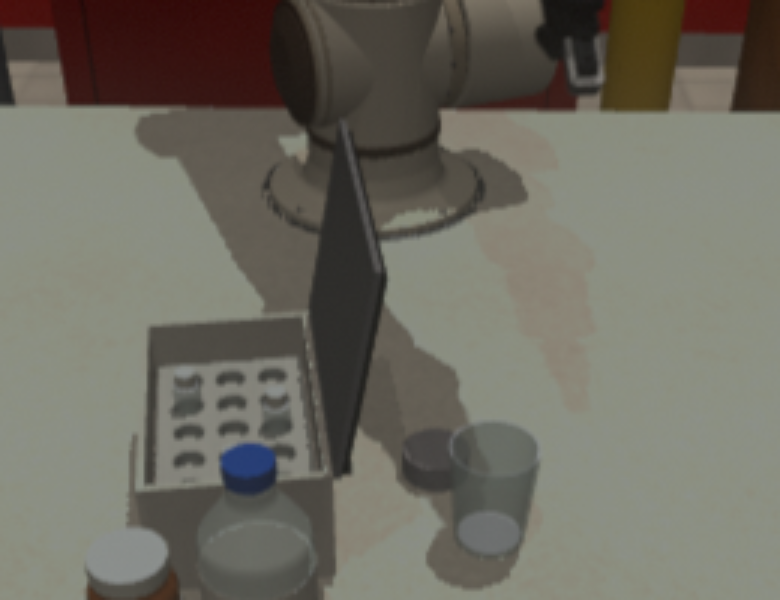

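The cover is still open and untouched at (345,300), and the gripper is back at (580,60). The 30° slant hit joint 2's limit, so I'll use a steeper slant.

Run:
```python
from h import *
print(row(pos(.10,.14,.27),ori(np.radians(50))))
```

```text
(array([ -86.6, -134. ,  -72.4]), array([17.67,  0.8 , -0.25]))
```

>>> {"api": "play_rows", "payload": {"increments": [[[-86.6, -134, -72.4], [17.7, 0.8, -0.2], 1], [[-86.6, -134, -72.4], [17.7, 0.8, -0.2], 1], [[-86.6, -134, -72.4], [17.7, 0.8, -0.2], 1], [[-86.6, -134, -72.4], [17.7, 0.8, -0.2], 1], [[-86.6, -134, -72.4], [17.7, 0.8, -0.2], 1], [[-86.6, -134, -72.4], [17.7, 0.8, -0.2], 1], [[-86.6, -134, -72.4], [17.7, 0.8, -0.2], 1], [[-86.6, -134, -72.4], [17.7, 0.8, -0.2], 1], [[-86.6, -134, -72.4], [17.7, 0.8, -0.2], 1]]}}

```text
time: 2.85
ee_pos: [0.4226, 0.0588, 0.2838]
tcp_rot: [142.4, -0.1, 98.7]
wrist_force: [0.4, -0.6, -0.8]
opening: -0.0002
grasp_force: 0.0
```

Run:
```python
from h import *
p,r,o=cur();print(o["time"],abz(),o["q"].round(2),p.round(4),o["tcp_rot"])
```

```text
2.85 [0.1014 0.1027 0.2838] [  7.34 -48.51 -33.33  67.61   0.92  89.  ] [0.4226 0.0588 0.2838] [ 1.42428769e+02 -1.20574192e-01  9.86941115e+01]
```

Run:
```python
from h import *
print(row(pos(.10,.14,.27),ori(np.radians(70))))
```

```text
(array([ -1.4, -37.9, -11.8]), array([17.57, -0.18,  0.07]))
```

>>> {"api": "play_rows", "payload": {"increments": [[[-1.4, -38, -11.8], [17.6, -0.2, 0], 1], [[-1.4, -38, -11.8], [17.6, -0.2, 0], 1], [[-1.4, -38, -11.8], [17.6, -0.2, 0], 1], [[-1.4, -38, -11.8], [17.6, -0.2, 0], 1], [[-1.4, -38, -11.8], [17.6, -0.2, 0], 1]]}}

```text
time: 3.35
ee_pos: [0.3859, 0.0513, 0.27]
tcp_rot: [159.9, 0.1, 98.5]
wrist_force: [-0.3, -0.2, -0.6]
opening: 0.0
grasp_force: 0.0
```

Run:
```python
from h import *
p,r,o=cur();print(o["time"],abz(),o["q"].round(2),p.round(4),o["tcp_rot"])
```

```text
3.35 [0.0995 0.1402 0.27  ] [  7.32 -36.15 -22.66  83.39   0.37  88.83] [0.3859 0.0513 0.27  ] [1.59895794e+02 5.34123228e-02 9.85475424e+01]
```

>>> {"api": "play_rows", "payload": {"increments": [[[0, 0, -30], [20, 0, 0], 1], [[0, 0, -30], [20, 0, 0], 1], [[0, 0, -30], [20, 0, 0], 1], [[0, 0, -30], [20, 0, 0], 1]]}}

```text
time: 3.75
ee_pos: [0.3761, 0.0497, 0.2979]
tcp_rot: [-180.0, 0.1, 98.5]
wrist_force: [0.6, 0.9, -0.5]
opening: 0.0003
grasp_force: 0.0
```

Run:
```python
from h import *
p,r,o=cur();print(o["time"],abz(),o["q"].round(2),p.round(4),o["tcp_rot"])
```

```text
3.75 [0.0994 0.1501 0.2979] [ 7.5700e+00 -1.6560e+01 -4.2900e+00  1.0229e+02 -5.0000e-02  8.9040e+01] [0.3761 0.0497 0.2979] [-1.79977109e+02  5.04349646e-02  9.85289823e+01]
```

```bash
cat > kin.py <<'E'
from h import *
from scipy.optimize import least_squares
D=[((76.03,5.01,10.04,95.1,0),(.1327,.5336,.2496)),((24.2,-48.5,-38.3,43.7,-14),(.5054,.1571,.3443)),((7.34,-48.51,-33.33,67.61,.92),(.4226,.0588,.2838)),((7.32,-36.15,-22.66,83.39,.37),(.3859,.0513,.27)),((7.57,-16.56,-4.29,102.29,-.05),(.3761,.0497,.2979))]
def fk(q,m):
    q=np.radians(q); r0,z0,A,Az,B,Bz,T1,T2,s=m
    c,sn=np.cos,np.sin; f=q[1]-q[2]; p=f+q[3]
    rot=lambda x,z,t:np.array([x*c(t)+z*sn(t),-x*sn(t)+z*c(t)])
    w=np.array([r0,z0])+rot(A,Az,q[1])+rot(B,Bz,f)+rot(T1,0,p)
    t=rot(c(q[4]),0,p)*T2; lat=s*sn(q[4])*T2
    w+=t; return np.array([w[0]*c(q[0])-lat*sn(q[0]),w[0]*sn(q[0])+lat*c(q[0]),w[1]])
m0=[0,.2,0,.35,.35,0,.0,.2,1]
def fit(s):
    def res(v): 
        m=np.r_[v,s]; return np.r_[np.concatenate([fk(q,m)-p for q,p in D])/.0005,(v-np.array([0,.2,0,.35,.35,0,.05,.2]))*[3,.5,3,.5,.5,3,.5,.5]]
    r=least_squares(res,m0[:8]); return r.cost,np.r_[r.x,s]
c,m=min((fit(s) for s in(1,-1)),key=lambda t:t[0])
if __name__=="__main__":
    print(c,m.round(3)); print([(fk(q,m)-p).round(4) for q,p in D])
lo=np.array([-179,-47,-65,-125,-82]);hi=np.array([179,103,70,130,86])
def ik(P,phi,q0=(0,-20,-10,90,0)):
    z=ori(phi)[:,2]
    def res(q):
        f=np.radians(q); p=f[1]-f[2]+f[3]; d=np.array([np.cos(f[4])*np.cos(p)*np.cos(f[0])-m[8]*np.sin(f[4])*np.sin(f[0]),np.cos(f[4])*np.cos(p)*np.sin(f[0])+m[8]*np.sin(f[4])*np.cos(f[0]),-np.cos(f[4])*np.sin(p)])
        return np.r_[fk(q,m)-P,(d-z)*.3]
    r=least_squares(res,q0,bounds=(lo,hi),x_scale=10); return r.x.round(1),np.linalg.norm(r.fun)
E
cat > t.py <<'E'
from kin import *
for deg in(30,40,45,50,60,70):
  f=np.radians(deg)
  for th in(1.0,.7,.3,0.):
    h=.011*np.sin(th)+.017*np.cos(th); a=-.16*np.cos(th)-h*np.sin(th); z=.1+.16*np.sin(th)-h*np.cos(th)-.013*np.tan(f)
    q,e=ik(pos(a,.102,z),f); print(deg,th,q,round(e*1000,1))
  q,e=ik(pos(-.022,.102,.25),f);print(deg,"push",q,round(e*1000,1))
E
python3 kin.py; python3 t.py
```

```text
0.15304058503707216 [0.002 0.162 0.001 0.421 0.515 0.035 0.147 0.264 1.   ]
[array([0.0001, 0.    , 0.    ]), array([-0.    , -0.    , -0.0001]), array([ 0.0001, -0.0001,  0.0001]), array([-0.0001, -0.    ,  0.    ]), array([-0.0001,  0.    , -0.0001])]
30 1.0 [-39.5 -47.  -49.6  42.3  41.7] 23.8
30 0.7 [-42.3 -47.  -54.8  35.3  42.5] 4.3
30 0.3 [-44.6 -41.7 -59.2  26.5  43.8] 0.0
30 0.0 [-44.7 -38.1 -62.8  19.3  43.9] 0.0
30 push [-29.7 -47.  -43.2  50.8  36.2] 63.5
40 1.0 [-34.2 -47.  -45.9  50.   31.3] 0.1
40 0.7 [-38.5 -42.1 -47.5  45.5  34.1] 0.0
40 0.3 [-41.1 -37.  -51.4  37.9  35.7] 0.0
40 0.0 [-41.2 -34.5 -55.3  31.6  35.8] 0.0
40 push [-23.  -47.  -39.7  57.2  24.9] 33.3
45 1.0 [-32.3 -43.2 -41.9  54.2  27.5] 0.0
45 0.7 [-36.5 -38.8 -43.6  49.9  30.1] 0.0
45 0.3 [-39.2 -34.2 -47.7  42.7  31.6] 0.0
45 0.0 [-39.3 -32.1 -51.7  36.6  31.6] 0.0
45 push [-20.2 -47.  -38.5  59.9  20.4] 16.5
50 1.0 [-30.4 -39.3 -38.   58.2  23.8] 0.0
50 0.7 [-34.6 -35.3 -39.8  54.   26.1] 0.0
50 0.3 [-37.2 -31.3 -44.   46.9  27.4] 0.0
50 0.0 [-37.4 -29.3 -48.   41.   27.5] 0.0
50 push [-17.9 -46.7 -37.3  62.5  16.6] 0.0
60 1.0 [-26.6 -31.4 -30.6  65.6  16.7] 0.0
60 0.7 [-30.7 -28.1 -32.5  61.5  18.4] 0.0
60 0.3 [-33.3 -24.7 -36.8  54.6  19.5] 0.0
60 0.0 [-33.5 -23.1 -40.9  48.9  19.6] 0.0
60 push [-14.9 -37.2 -28.6  70.7  11.5] 0.0
70 1.0 [-23.1 -23.3 -23.9  72.1  10.4] 0.0
70 0.7 [-27.1 -20.4 -26.   68.   11.5] 0.0
70 0.3 [-29.6 -17.3 -30.2  61.1  12.2] 0.0
70 0.0 [-29.7 -15.7 -34.2  55.6  12.2] 0.0
70 push [-12.3 -27.8 -20.2  78.8   7. ] 0.0
```

```bash
cat > t2.py <<'E'
from kin import *
f=np.radians(55)
def fing(th): 
    h=.011*np.sin(th)+.025*np.cos(th); return -.16*np.cos(th)-h*np.sin(th),.107,.1+.16*np.sin(th)-h*np.cos(th)-.0114
if __name__=="__main__":
  for P in [(.08,.105,.25),(-.022,.105,.25),(-.022,.155,.25),(-.05,.155,.22),(-.13,.155,.18),fing(.9),fing(.7),fing(.4),fing(0)]:
    print(np.round(P,4),*ik(pos(*P),f))
  print(row(pos(.08,.105,.25),ori(f)))
E
python3 t2.py
```

```text
[0.08  0.105 0.25 ] [  3.1 -47.  -35.3  67.1   3.2] 0.001820243830674858
[-0.022  0.105  0.25 ] [-16.6 -42.3 -33.1  66.9  14.1] 4.532404220692084e-09
[-0.022  0.155  0.25 ] [-21.6 -47.  -34.3  72.5  16.9] 0.0061749016294072165
[-0.05   0.155  0.22 ] [-26.5 -47.  -38.   69.1  19.2] 2.052227118645423e-05
[-0.13   0.155  0.18 ] [-38.1 -37.7 -37.8  64.2  24.7] 1.3428548538431704e-08
[-0.1184  0.107   0.1989] [-31.1 -34.2 -34.2  61.6  21.5] 2.3992556041895152e-09
[-0.1393  0.107   0.1716] [-33.6 -31.8 -35.8  58.6  22.6] 3.484197551152221e-09
[-0.158   0.107   0.1258] [-35.7 -29.  -39.2  53.2  23.6] 5.549371455566789e-08
[-0.16    0.107   0.0636] [-35.9 -26.8 -44.8  45.5  23.7] 4.599781951879236e-10
(array([-19.4,  45.1,  47.9]), array([-35.02,   0.05,  -0.  ]))
```

```bash
sed -i 's/radians(55)/radians(60)/; s/\.025\*/.029*/; s/\.0114/.0139/' t2.py; python3 t2.py
```

```text
[0.08  0.105 0.25 ] [  3.4 -42.1 -31.2  71.    2.6] 1.3717868687091635e-07
[-0.022  0.105  0.25 ] [-15.1 -37.6 -28.8  70.9  11.6] 4.733399354987628e-10
[-0.022  0.155  0.25 ] [-19.3 -43.9 -31.6  75.3  13.5] 6.51288954533769e-10
[-0.05   0.155  0.22 ] [-24.2 -42.5 -34.2  72.3  15.7] 1.5208561568668075e-10
[-0.13   0.155  0.18 ] [-35.7 -34.2 -34.2  67.5  20.4] 8.228517789435101e-10
[-0.1203  0.107   0.1949] [-29.4 -30.2 -30.5  65.1  17.9] 1.0647362413684834e-10
[-0.1412  0.107   0.1668] [-31.9 -28.  -32.3  62.   18.9] 1.9597163477809494e-10
[-0.1594  0.107   0.1199] [-33.9 -25.4 -35.8  56.6  19.7] 4.324032430016741e-09
[-0.16    0.107   0.0571] [-34.  -23.5 -41.6  48.9  19.7] 3.5484384811804384e-12
(array([-19.4,  45.1,  47.9]), array([-3.002e+01,  5.000e-02, -1.000e-02]))
```

>>> {"api": "play_rows", "payload": {"increments": [[[-19.4, 45.1, 47.9], [-30, 0, 0], 1], [[-19.4, 45.1, 47.9], [-30, 0, 0], 1], [[-19.4, 45.1, 47.9], [-30, 0, 0], 1], [[-19.4, 45.1, 47.9], [-30, 0, 0], 1], [[-19.4, 45.1, 47.9], [-30, 0, 0], 1], [[-19.4, 45.1, 47.9], [-30, 0, 0], 1]]}}

```text
time: 4.35
ee_pos: [0.4226, 0.037, 0.2516]
tcp_rot: [149.8, 0.1, 98.5]
wrist_force: [0.3, -0.6, 0.4]
opening: -0.0003
grasp_force: 0.0
```

Run:
```python
from t2 import *
print(abz(),cur()[2]["tcp_rot"]); print(row(pos(-.022,.105,.25)))
p,d=camera("scene"); cv2.imwrite("pics/s3.png",cv2.resize(p[40:240,130:390,::-1],None,fx=3,fy=3))
```

```text
[0.0799 0.106  0.2516] [1.49816561e+02 8.34442497e-02 9.85177584e+01]
(array([-101.9,    0. ,    2. ]), array([0., 0., 0.]))
```

View pics/s3.png

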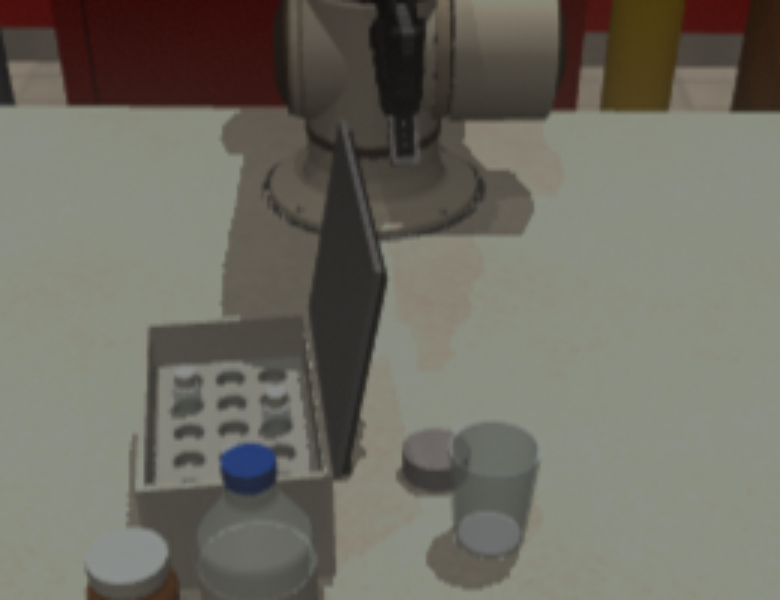

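The finger at (403,150) is behind the cover's near end and clear of it. Now I'll push.

>>> {"api": "play_rows", "payload": {"increments": [[[-10, 0, 2], [0, 0, 0], 1], [[-20, 0, 2], [0, 0, 0], 1], [[-27, 0, 2], [0, 0, 0], 1], [[-31, 0, 2], [0, 0, 0], 1], [[-35, 0, 2], [0, 0, 0], 1], [[-39, 0, 2], [0, 0, 0], 1], [[-43, 0, 2], [0, 0, 0], 1], [[-47, 0, 2], [0, 0, 0], 1], [[-51, 0, 2], [0, 0, 0], 1], [[-55, 0, 2], [0, 0, 0], 1], [[-59, 0, 2], [0, 0, 0], 1], [[-63, 0, 2], [0, 0, 0], 1], [[-67, 0, 2], [0, 0, 0], 1], [[-71, 0, 2], [0, 0, 0], 1], [[-75, 0, 2], [0, 0, 0], 1], [[-79, 0, 2], [0, 0, 0], 1], [[-83, 0, 2], [0, 0, 0], 1], [[-87, 0, 2], [0, 0, 0], 1], [[-91, 0, 2], [0, 0, 0], 1], [[-95, 0, 2], [0, 0, 0], 1]]}}

```text
time: 6.4
ee_pos: [0.4384, -0.0571, 0.2485]
tcp_rot: [150.0, 0.1, 98.5]
wrist_force: [-1.0, 1.7, 0.3]
opening: -0.0002
grasp_force: 0.3
```

```bash
cat >> h.py <<'E'
def theta():
    _,d=camera("top"); X=cloud("top",d); q=X[d>0]-H; a=q@EX;b=q@EY;z=q[:,2]-.1
    k=(abs(b)<.06)&(z>.012)&(z<.2)&(a<.08)&(a>-.2); a,z=a[k],z[k]
    t=np.arctan2(z,-a); r=np.hypot(a,z); s=(r>.06)&(r<.165)
    return np.percentile(t[s],[2,10,50,90]).round(3),s.sum(),r.max()
E
python3 - <<'E'
from t2 import *
print(theta(),abz()); print(row(pos(-.022,.155,.25)),row(pos(-.14,.165,.17)),row(pos(*fing(.75))))
E
```

```text
(array([1.326, 1.353, 1.375, 1.428]), np.int64(1242), np.float64(0.1737534623249167)) [-0.0158  0.1043  0.2485]
(array([ -6.2, -43.2, -26.6]), array([0., 0., 0.])) (array([-124.1,  -91.8,   37.8]), array([0., 0., 0.])) (array([-120.7,  -39.5,   63.2]), array([0., 0., 0.]))
```

>>> {"api": "play_rows", "payload": {"increments": [[[-4, 0, 0], [0, 0, 0], 1], [[-8, 0, 0], [0, 0, 0], 1], [[-7, -22, -13], [0, 0, 0], 1], [[-6, -43, -26], [0, 0, 0], 1], [[-20, -52, -22], [0, 0, 0], 1], [[-45, -60, -8], [0, 0, 0], 1], [[-75, -70, 10], [0, 0, 0], 1], [[-100, -80, 25], [0, 0, 0], 1], [[-124, -92, 38], [0, 0, 0], 1], [[-124, -92, 38], [0, 0, 0], 1]]}}

```text
time: 7.45
ee_pos: [0.3957, -0.1902, 0.1668]
tcp_rot: [150.2, -0.1, 98.4]
wrist_force: [0.2, 0.6, -0.4]
opening: 0.0
grasp_force: 0.0
```

Run:
```python
from t2 import *
print(theta(),abz())
for t in(.9,.8,.7):print(fing(t),row(pos(*fing(t))))
p,d=camera("scene"); cv2.imwrite("pics/s4.png",cv2.resize(p[40:240,130:390,::-1],None,fx=3,fy=3))
```

```text
(array([1.127, 1.152, 1.174, 1.23 ]), np.int64(1910), np.float64(0.17319104655891757)) [-0.14    0.1659  0.1683]
(np.float64(-0.12032799709185212), 0.107, np.float64(0.19487057394361704)) (array([19.8, 64.2,  6.3]), array([0., 0., 0.]))
(np.float64(-0.13162748811230537), 0.107, np.float64(0.18130271280056406)) (array([ 8.5, 57.5, 18. ]), array([0., 0., 0.]))
(np.float64(-0.1412289517643995), 0.107, np.float64(0.16679033287104053)) (array([-1.1, 50.3, 30.6]), array([0., 0., 0.]))
```

View pics/s4.png

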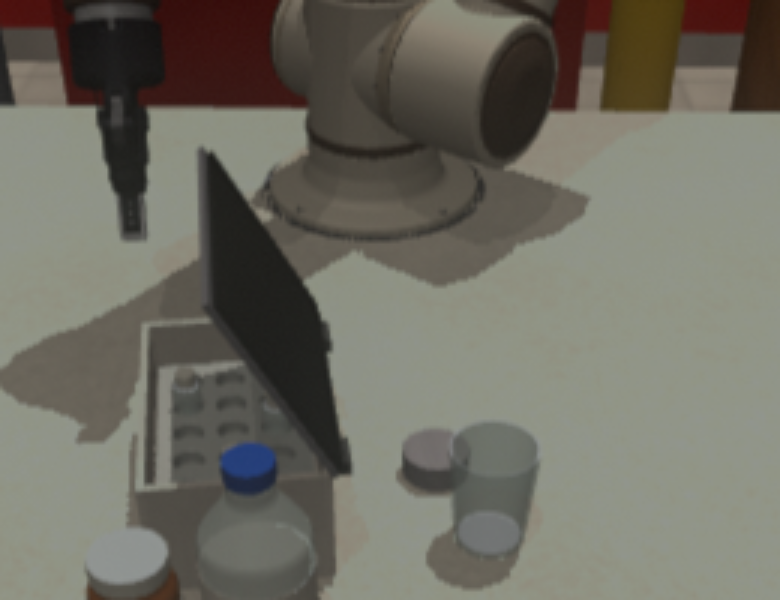

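The finger at (132,215) is in front of the near end and clear. The cover is falling, now at about 1.08 rad. I'll insert the finger under it.

>>> {"api": "play_rows", "payload": {"increments": [[[-1, 18, 11], [0, 0, 0], 1], [[-1, 36, 22], [0, 0, 0], 1], [[-1, 50, 31], [0, 0, 0], 1], [[-1, 50, 31], [0, 0, 0], 1], [[-1, 50, 31], [0, 0, 0], 1], [[-1, 50, 31], [0, 0, 0], 1]]}}

```text
time: 8.15
ee_pos: [0.4546, -0.1804, 0.1684]
tcp_rot: [150.0, 0.1, 98.5]
wrist_force: [0.4, -0.2, 0.0]
opening: -0.0001
grasp_force: 0.0
```

Run:
```python
from t2 import *
print(theta(),abz(),cur()[2]["wrist_force"])
```

```text
(array([0.923, 0.936, 0.96 , 1.016]), np.int64(2424), np.float64(0.17291880954110644)) [-0.14    0.1067  0.1684] [-0.79741222  0.14155028  0.89975005]
```

>>> {"api": "play_rows", "payload": {"increments": [[[0, 0, 0], [0, 0, 0], 1], [[0, 0, 0], [0, 0, 0], 1], [[0, 0, 0], [0, 0, 0], 1]]}}

```text
time: 8.5
ee_pos: [0.4548, -0.1809, 0.1679]
tcp_rot: [150.0, 0.1, 98.5]
wrist_force: [-1.2, -1.3, -0.2]
opening: 0.0003
grasp_force: 0.0
```

Run:
```python
from t2 import *
print(theta(),abz(),cur()[2]["wrist_force"])
```

```text
(array([0.785, 0.799, 0.823, 0.879]), np.int64(2652), np.float64(0.17211408878279918)) [-0.1403  0.1066  0.1678] [-1.07887379 -0.68710254  0.22198449]
```

>>> {"api": "play_rows", "payload": {"increments": [[[0, 0, 0], [0, 0, 0], 1], [[0, 0, 0], [0, 0, 0], 1], [[0, 0, 0], [0, 0, 0], 1], [[0, 0, 0], [0, 0, 0], 1]]}}

```text
time: 8.95
ee_pos: [0.4549, -0.1808, 0.1678]
tcp_rot: [150.1, 0.1, 98.5]
wrist_force: [-2.4, -2.2, 0.0]
opening: -0.0001
grasp_force: 0.0
```

Run:
```python
from t2 import *
print(theta(),abz(),cur()[2]["wrist_force"])
for t in(.6,.5,.4,.3,.2,.1,.05,0):print(t,row(pos(*fing(t)))[0])
p,d=camera("scene"); cv2.imwrite("pics/s5.png",cv2.resize(p[40:240,130:390,::-1],None,fx=3,fy=3))
```

```text
(array([0.782, 0.796, 0.821, 0.878]), np.int64(2656), np.float64(0.17217944777743704)) [-0.1402  0.1064  0.1678] [-2.33698087 -2.63055944 -0.40602138]
0.6 [-8.8 -8.6 13.7]
0.5 [-14.9 -16.5  27.4]
0.4 [-19.2 -24.5  41.2]
0.3 [-21.7 -32.5  55.1]
0.2 [-22.6 -40.4  68.9]
0.1 [-21.9 -48.2  82.5]
0.05 [-20.9 -52.   89.1]
0 [-19.7 -55.8  95.6]
```

View pics/s5.png

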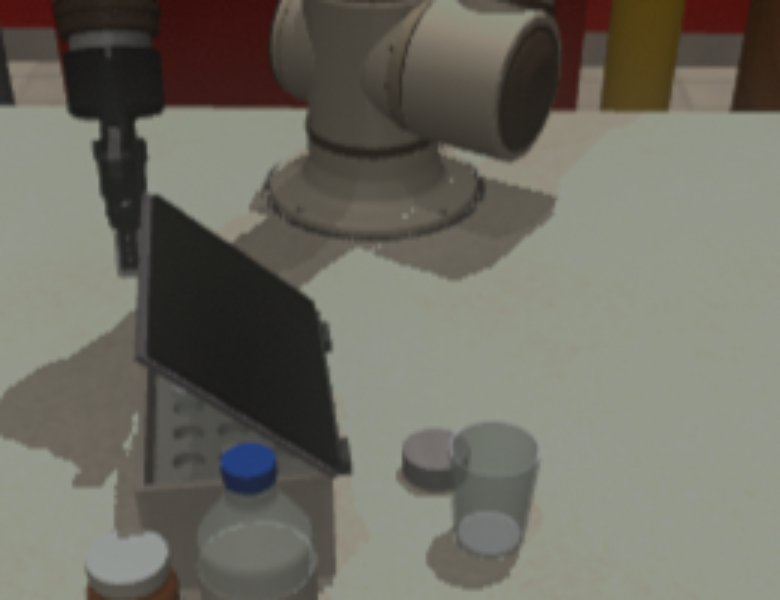

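The cover is resting on the finger at (130,250), at about 0.73 rad, but the contact is close to the lip edge. I'll slide the finger further under while keeping the cover's angle, then lower it.

```bash
cat > t3.py <<'E'
from t2 import *
def g(th,s=.158,c=.0474): return -s*np.cos(th)-.011,.1065,.1+s*np.sin(th)-c
E
python3 - <<'E'
from t3 import *
for t in np.r_[.73:.39:-.03]:print(t.round(2),row(pos(*g(t)))[0])
E
```

```text
0.73 [11.5 -5.   8.4]
0.7 [ 8.4 -6.8 11.5]
0.67 [ 5.4 -8.6 14.7]
0.64 [  2.5 -10.5  18. ]
0.61 [ -0.3 -12.4  21.3]
0.58 [ -2.9 -14.4  24.7]
0.55 [ -5.5 -16.4  28.2]
0.52 [ -7.9 -18.4  31.7]
0.49 [-10.2 -20.5  35.3]
0.46 [-12.3 -22.6  39. ]
0.43 [-14.4 -24.7  42.7]
0.4 [-16.3 -26.9  46.4]
```

>>> {"api": "play_rows", "payload": {"increments": [[[3, -1, 2], [0, 0, 0], 1], [[6, -2.5, 4.5], [0, 0, 0], 1], [[9, -4, 6.5], [0, 0, 0], 1], [[11, -5, 8.4], [0, 0, 0], 1], [[11, -5, 8.4], [0, 0, 0], 1], [[8.4, -6.8, 11.5], [0, 0, 0], 1], [[5.4, -8.6, 14.7], [0, 0, 0], 1], [[2.5, -10.5, 18], [0, 0, 0], 1], [[2.5, -10.5, 18], [0, 0, 0], 1], [[2.5, -10.5, 18], [0, 0, 0], 1]]}}

```text
time: 10.05
ee_pos: [0.4543, -0.1784, 0.1465]
tcp_rot: [150.1, 0.0, 98.5]
wrist_force: [-0.4, -2.0, -1.6]
opening: -0.0001
grasp_force: 0.0
```

Run:
```python
from t3 import *
print(theta(),abz(),cur()[2]["wrist_force"],g(.64))
for t in np.r_[.64:-.02:-.04]:print(t.round(2),row(pos(*g(t)))[0])
```

```text
(array([0.781, 0.793, 0.817, 0.876]), np.int64(2662), np.float64(0.17222662308157716)) [-0.1377  0.1066  0.1467] [ 0.17347844 -1.45100624 -0.86020885] (np.float64(-0.13773112974571824), 0.1065, np.float64(0.14695687973525795))
0.64 [ 0.   0.2 -0.2]
0.6 [-3.7 -2.4  4.3]
0.56 [-7.1 -5.   8.9]
0.52 [-10.4  -7.7  13.6]
0.48 [-13.4 -10.5  18.4]
0.44 [-16.2 -13.3  23.3]
0.4 [-18.8 -16.2  28.3]
0.36 [-21.1 -19.1  33.4]
0.32 [-23.2 -22.1  38.5]
0.28 [-25.1 -25.1  43.8]
0.24 [-26.7 -28.1  49.1]
0.2 [-28.1 -31.2  54.4]
0.16 [-29.2 -34.3  59.8]
0.12 [-30.1 -37.4  65.2]
0.08 [-30.7 -40.6  70.7]
0.04 [-31.1 -43.7  76.2]
-0.0 [-31.2 -46.9  81.6]
```

The camera angle shows the finger's side face holding the lip edge, since the cover didn't drop as I lowered. The finger is thicker than I modelled, so I'll flatten its slant to get the top below the lip.

>>> {"api": "play_rows", "payload": {"increments": [[[0, 0, 0], [-6, 0, 0], 1], [[0, 0, 0], [-12, 0, 0], 1], [[0, 0, 0], [-16, 0, 0], 1], [[0, 0, 0], [-16, 0, 0], 1]]}}

```text
time: 10.5
ee_pos: [0.4534, -0.1782, 0.1457]
tcp_rot: [134.0, 0.0, 98.4]
wrist_force: [-0.3, -2.2, -1.4]
opening: -0.0
grasp_force: 0.0
```

Run:
```python
from t3 import *
print(theta(),abz(),cur()[2]["tcp_rot"],cur()[2]["wrist_force"])
p,d=camera("scene"); cv2.imwrite("pics/s6.png",cv2.resize(p[40:200,130:290,::-1],None,fx=3.7,fy=3.7,interpolation=cv2.INTER_CUBIC))
```

```text
(array([0.782, 0.795, 0.82 , 0.877]), np.int64(2668), np.float64(0.17233756946667877)) [-0.1377  0.1071  0.1466] [1.34113833e+02 5.50498045e-02 9.84562411e+01] [ 0.32750391 -0.358525    0.56851862]
```

View pics/s6.png

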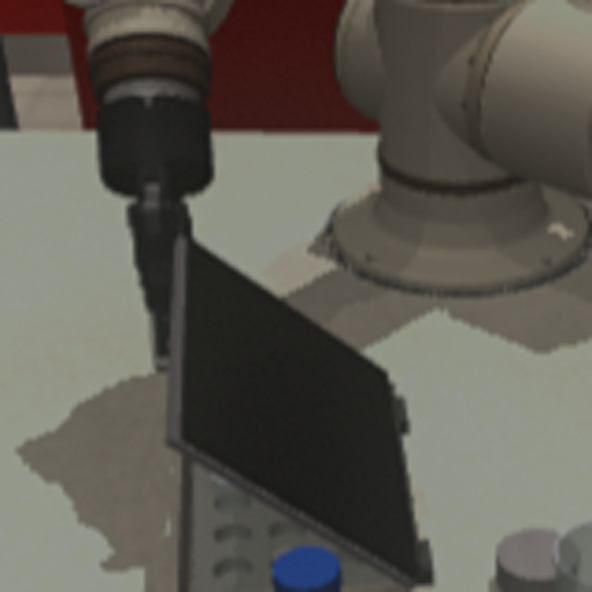

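The finger's upper, wider part at (185,225) touches the cover's near corner at (185,240). The tip is at (160,365). I'll measure the gripper's real cross-section from the depth images.

Run:
```python
from t3 import *
p0,r0,_=cur()
print(theta(),abz())
for n in("scene","top"):
    p,d=camera(n); X=cloud(n,d); q=X[d>0]-H; W=X[d>0]
    c=np.c_[q@EX,q@EY,q[:,2]]
    L=(W-p0)@r0*1000  # tool frame
    k=(c[:,1]>.118)&(c[:,1]<.3)&(c[:,2]>.06)&(abs(L[:,2]+20)<80)&(abs(L[:,0])<60)&(abs(L[:,1])<70)
    print(n,k.sum())
    for z0 in range(-100,25,8):
        s=k&(abs(L[:,2]-z0)<4)
        if s.sum()>2: print(z0,s.sum(),"x",L[s,0].min().round(),L[s,0].max().round(),"y",L[s,1].min().round(),L[s,1].max().round())
    k=(c[:,1]>.085)&(c[:,1]<.125)&(c[:,0]<-.10)&(c[:,0]>-.19)&(c[:,2]>.1)
    s=c[k]*1000; o=np.argsort(s[:,2]); print(s[o][::max(1,len(o)//25)].round())
```

```text
(array([0.781, 0.792, 0.818, 0.875]), np.int64(2658), np.float64(0.1723398669341043)) [-0.1379  0.1063  0.1477]
scene 173
-100 20 x -12.0 10.0 y -12.0 40.0
-92 26 x -9.0 10.0 y -6.0 42.0
-84 39 x -20.0 19.0 y -15.0 46.0
-76 34 x -20.0 19.0 y -9.0 57.0
-68 17 x -18.0 18.0 y -8.0 20.0
-60 4 x -17.0 15.0 y 14.0 17.0
-52 8 x -17.0 4.0 y 12.0 19.0
-44 25 x -18.0 4.0 y -2.0 19.0
[[-143.   96.  129.]
 [-143.   92.  142.]
 [-145.   90.  149.]
 [-149.  105.  154.]
 [-137.   95.  160.]
 [-139.  111.  164.]
 [-138.  106.  170.]
 [-135.  109.  176.]
 [-138.  107.  185.]
 [-143.  106.  189.]
 [-140.  105.  192.]
 [-151.  106.  200.]
 [-150.  106.  205.]
 [-149.  106.  207.]
 [-140.  105.  210.]
 [-147.  107.  212.]
 [-126.  107.  213.]
 [-125.   94.  215.]
 [-142.  114.  216.]
 [-127.  107.  219.]
 [-141.  111.  222.]
 [-127.  112.  226.]
 [-140.  114.  229.]
 [-128.  109.  233.]
 [-127.  107.  236.]
 [-141.  119.  239.]
 [-132.  114.  241.]]
top 542
-100 27 x -11.0 10.0 y 19.0 43.0
-92 87 x -20.0 18.0 y 5.0 45.0
-84 120 x -20.0 19.0 y -17.0 52.0
-76 115 x -21.0 18.0 y -17.0 62.0
-68 54 x -19.0 16.0 y -16.0 55.0
-60 39 x -18.0 16.0 y -17.0 43.0
-52 45 x -17.0 16.0 y -50.0 38.0
-44 22 x -2.0 15.0 y -44.0 18.0
-36 16 x 4.0 12.0 y -39.0 17.0
-28 15 x -1.0 13.0 y -24.0 12.0
[[-147.   89.  140.]
 [-142.   94.  157.]
 [-144.  106.  166.]
 [-128.  125.  187.]
 [-148.  105.  197.]
 [-103.  101.  204.]
 [-101.   88.  206.]
 [-106.   92.  207.]
 [-108.  102.  209.]
 [-142.  108.  211.]
 [-140.  108.  212.]
 [-119.   99.  213.]
 [-122.  115.  214.]
 [-126.   98.  215.]
 [-118.  101.  216.]
 [-117.  105.  216.]
 [-116.   88.  217.]
 [-122.   94.  217.]
 [-123.   98.  219.]
 [-126.  115.  226.]
 [-127.  121.  233.]
 [-144.  121.  238.]
 [-149.  122.  239.]
 [-139.  114.  240.]
 [-131.  118.  241.]
 [-148.  113.  242.]]
```

Run:
```python
from kin import *
f=np.radians(35)
q0=cur()[2]["q"][:5]
for P in((-.150,.111,.148),(-.150,.111,.165),(-.150,.125,.148),(-.164,.111,.08),(-.164,.111,.065),(-.164,.16,.065),(-.2,.16,.065)): print(P,*ik(pos(*P),f,q0),row(pos(*P),ori(f)))
```

```text
(-0.15, 0.111, 0.148) [-43.2 -43.1 -53.6  37.9  40. ] 5.793423780440579e-10 (array([-12.2,  -3.4,  -3.8]), array([-9.08,  0.05,  0.07]))
(-0.15, 0.111, 0.165) [-43.2 -43.4 -51.9  40.   40. ] 4.243742063333136e-08 (array([-12.2,   8.8, -15.6]), array([-9.08,  0.05,  0.07]))
(-0.15, 0.125, 0.148) [-45.2 -44.4 -53.9  40.2  41.3] 1.665666346584738e-07 (array([-12.2, -13.2, -13.8]), array([-9.08,  0.05,  0.07]))
(-0.164, 0.111, 0.08) [-44.7 -37.2 -58.4  28.2  41. ] 2.0034347458450017e-10 (array([-26.1, -52.3,  43.6]), array([-9.08,  0.05,  0.07]))
(-0.164, 0.111, 0.065) [-44.7 -36.  -59.6  25.9  41. ] 2.10027784718864e-08 (array([-26. , -63.1,  54. ]), array([-9.08,  0.05,  0.07]))
(-0.164, 0.16, 0.065) [-51.9 -40.4 -60.7  34.6  45.5] 6.79570230721263e-10 (array([-26. , -97.2,  18.8]), array([-9.08,  0.05,  0.07]))
(-0.2, 0.16, 0.065) [-54.9 -32.4 -56.3  33.5  47.1] 6.503029256079817e-12 (array([-62. , -97.2,  18.8]), array([-9.08,  0.05,  0.07]))
```

>>> {"api": "play_rows", "payload": {"increments": [[[-3, -4, -6], [-4, 0, 0], 1], [[-6, 0, -10], [-8, 0, 0], 1], [[-9, 5, -13], [-9, 0, 0], 1], [[-12, 9, -15.6], [-9, 0, 0], 1], [[-12, 9, -15.6], [-9, 0, 0], 1], [[-12, 9, -15.6], [-9, 0, 0], 1]]}}

```text
time: 11.35
ee_pos: [0.4518, -0.191, 0.1648]
tcp_rot: [125.1, 0.1, 98.5]
wrist_force: [0.6, -1.8, -0.7]
opening: 0.0002
grasp_force: 0.7
```

Run:
```python
from h import *
print(theta(),abz(),cur()[2]["tcp_rot"],cur()[2]["wrist_force"])
```

```text
(array([0.58 , 0.589, 0.615, 0.673]), np.int64(2839), np.float64(0.1713136133230656)) [-0.1497  0.1111  0.1645] [1.25097793e+02 5.78749824e-02 9.85364120e+01] [-0.03864823 -1.45376733 -1.32436583]
```

>>> {"api": "play_rows", "payload": {"increments": [[[0, 0, 0], [0, 0, 0], 1], [[0, 0, 0], [0, 0, 0], 1], [[0, 0, 0], [0, 0, 0], 1]]}}

```text
time: 11.7
ee_pos: [0.4514, -0.1907, 0.1642]
tcp_rot: [125.1, 0.0, 98.5]
wrist_force: [-0.0, -1.0, -0.7]
opening: 0.0005
grasp_force: 0.6
```

Run:
```python
from h import *
print(theta(),abz(),cur()[2]["tcp_rot"],cur()[2]["wrist_force"])
```

```text
(array([0.575, 0.586, 0.612, 0.668]), np.int64(2832), np.float64(0.17181432483489753)) [-0.1496  0.1114  0.1642] [1.25052751e+02 4.39602623e-02 9.85290544e+01] [-0.06433385 -0.9491369  -0.70429212]
```

Run:
```python
from h import *
for t in np.r_[.5:.19:-.025]:
    s=.155+.005*t/.52; print(t.round(3),row(pos(-s*np.cos(t)-.011,.1114,.1+s*np.sin(t)-.0153))[0])
```

```text
0.5 [-1.7 -2.4  1.6]
0.475 [-3.3 -5.4  3.7]
0.45 [-4.9 -8.4  5.8]
0.425 [ -6.3 -11.4   8. ]
0.4 [ -7.7 -14.5  10.1]
0.375 [ -9.  -17.6  12.3]
0.35 [-10.2 -20.7  14.5]
0.325 [-11.2 -23.8  16.6]
0.3 [-12.2 -26.9  18.8]
0.275 [-13.1 -30.1  21.1]
0.25 [-13.9 -33.2  23.3]
0.225 [-14.6 -36.4  25.5]
0.2 [-15.2 -39.6  27.7]
```

The cover now rests properly on the fingertip, at about 0.52 rad. Next I'll lower it.

>>> {"api": "play_rows", "payload": {"increments": [[[-1.7, -2.4, 1.6], [0, 0, 0], 1], [[-3.3, -5.4, 3.7], [0, 0, 0], 1], [[-4.9, -8.4, 5.8], [0, 0, 0], 1], [[-6.3, -11.4, 8], [0, 0, 0], 1], [[-7.7, -14.5, 10.1], [0, 0, 0], 1], [[-9, -17.6, 12.3], [0, 0, 0], 1], [[-10.2, -20.7, 14.5], [0, 0, 0], 1], [[-11.2, -23.8, 16.6], [0, 0, 0], 1], [[-12.2, -26.9, 18.8], [0, 0, 0], 1], [[-13.1, -30.1, 21.1], [0, 0, 0], 1], [[-13.9, -33.2, 23.3], [0, 0, 0], 1], [[-13.9, -33.2, 23.3], [0, 0, 0], 1], [[-13.9, -33.2, 23.3], [0, 0, 0], 1]]}}

```text
time: 13.05
ee_pos: [0.4534, -0.2045, 0.1234]
tcp_rot: [125.1, 0.0, 98.5]
wrist_force: [-0.5, -0.4, -1.7]
opening: -0.0001
grasp_force: 1.1
```

Run:
```python
from h import *
print(theta(),abz(),cur()[2]["wrist_force"],cur()[2]["grasp_force"])
for t in np.r_[.25:-.04:-.02]: print(t.round(3),row(pos(-.155*np.cos(t)-.011,.1114,.1+.155*np.sin(t)-.0153))[0])
p,d=camera("scene"); cv2.imwrite("pics/s7.png",cv2.resize(p[40:240,130:390,::-1],None,fx=3,fy=3))
```

```text
(array([0.312, 0.323, 0.352, 0.41 ]), np.int64(2806), np.float64(0.1705988633321775)) [-0.1635  0.1114  0.1236] [-0.85663077 -0.1009433  -1.8308221 ] 1.0953622550005093
0.25 [ 2.3 -0.4  0.3]
0.23 [ 1.6 -2.9  2.1]
0.21 [ 0.9 -5.4  3.8]
0.19 [ 0.3 -7.9  5.5]
0.17 [ -0.3 -10.4   7.3]
0.15 [ -0.8 -12.9   9.1]
0.13 [ -1.2 -15.4  10.8]
0.11 [ -1.6 -17.9  12.6]
0.09 [ -1.9 -20.4  14.4]
0.07 [ -2.1 -23.   16.1]
0.05 [ -2.3 -25.5  17.9]
0.03 [ -2.4 -28.   19.7]
0.01 [ -2.5 -30.6  21.5]
-0.01 [ -2.5 -33.1  23.3]
-0.03 [ -2.4 -35.6  25. ]
```

View pics/s7.png

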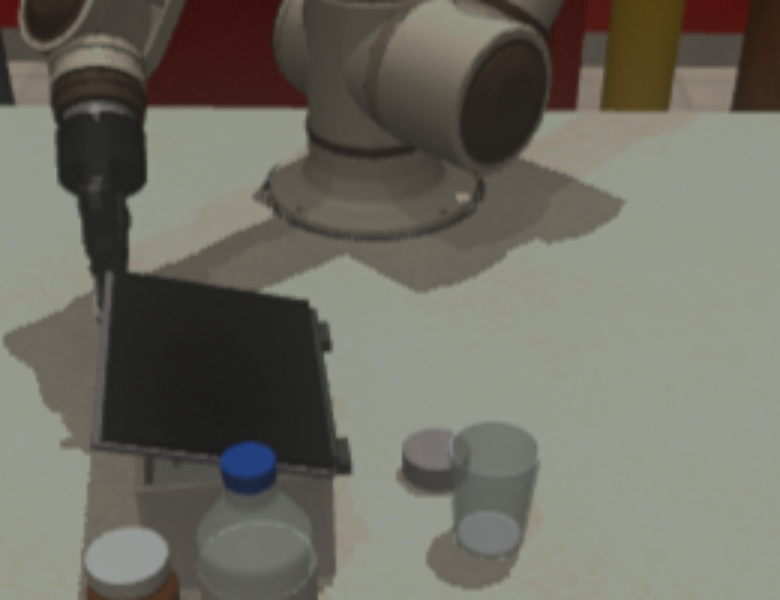

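The cover rests on the fingertip at (100,300), and nothing around it has moved. I'll lower it the rest of the way slowly.

>>> {"api": "play_rows", "payload": {"increments": [[[0.5, -1.9, 1.3], [0, 0, 0], 1], [[0.5, -3.8, 2.6], [0, 0, 0], 1], [[0.5, -5.7, 4], [0, 0, 0], 1], [[0, -7.6, 5.3], [0, 0, 0], 1], [[0, -9.5, 6.6], [0, 0, 0], 1], [[-0.5, -11.4, 8], [0, 0, 0], 1], [[-0.5, -13.3, 9.3], [0, 0, 0], 1], [[-1, -15.2, 10.6], [0, 0, 0], 1], [[-1, -17.1, 12], [0, 0, 0], 1], [[-1.5, -19, 13.3], [0, 0, 0], 1], [[-1.5, -20.9, 14.6], [0, 0, 0], 1], [[-1.5, -22.8, 16], [0, 0, 0], 1], [[-2, -24.7, 17.3], [0, 0, 0], 1], [[-2, -26.6, 18.6], [0, 0, 0], 1], [[-2, -28.5, 20], [0, 0, 0], 1], [[-2, -30.4, 21.3], [0, 0, 0], 1], [[-2, -32.3, 22.6], [0, 0, 0], 1], [[-2, -34.2, 24], [0, 0, 0], 1], [[-2, -36, 25.2], [0, 0, 0], 1], [[-2, -38, 26.5], [0, 0, 0], 1]]}}

```text
time: 15.15
ee_pos: [0.4538, -0.2066, 0.0776]
tcp_rot: [125.0, 0.1, 98.5]
wrist_force: [-0.1, -0.1, -0.5]
opening: 0.0001
grasp_force: 0.0
```

```bash
cat >> h.py <<'E'
def lidz():
    _,d=camera("top"); X=cloud("top",d); q=X[d>0]-H; a=q@EX;b=q@EY
    k=(abs(b)<.08)&(a<-.03)&(a>-.16); z=q[k,2]; k2=abs(z-np.median(z))<.02
    return np.polyfit(-a[k][k2],z[k2],1)
E
python3 - <<'E'
from h import *
print(lidz(),abz(),cur()[2]["wrist_force"],cur()[2]["grasp_force"])
E
```

```text
[0.00013682 0.11079845] [-0.1655  0.1115  0.0771] [-0.18289619  0.15219957 -0.43787036] 0.0
```

The cover is shut. Backing out clear.

>>> {"api": "play_rows", "payload": {"increments": [[[0, -4, 3], [0, 0, 0], 1], [[0, -8, 6], [0, 0, 0], 1], [[-5, -16, -6], [0, 0, 0], 1], [[-15, -24, -18], [0, 0, 0], 1], [[-30, -31, -28], [0, 0, 0], 1], [[-50, -38, -38], [0, 0, 0], 1], [[-70, -38, -38], [0, 0, 0], 1], [[-90, -30, -42], [0, 0, 0], 1], [[-100, -10, -56], [0, 0, 0], 1], [[-100, 10, -70], [0, 0, 0], 1], [[-100, 10, -70], [0, 0, 0], 1], [[-100, 10, -70], [0, 0, 0], 1]]}}

```text
time: 16.4
ee_pos: [0.4175, -0.3133, 0.1258]
tcp_rot: [125.0, 0.1, 98.5]
wrist_force: [0.8, -0.2, -0.8]
opening: -0.0
grasp_force: 0.0
```

Run:
```python
from h import *
print(lidz(),abz(),cur()[2]["wrist_force"],cur()[2]["qd"].round(2),cur()[2]["time"])
p,d=camera("scene"); cv2.imwrite("pics/s8.png",p[...,::-1])
```

```text
[0.00045878 0.11079421] [-0.2653  0.1632  0.125 ] [-0.25604385 -0.40116422  0.1403194 ] [ 0.07  0.24 -0.74  0.09 -0.02  0.  ] 16.45
```

View pics/s8.png

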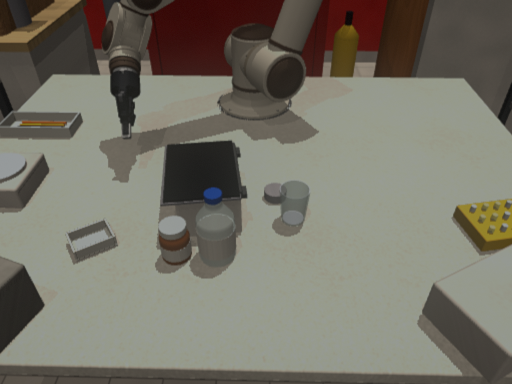

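The cover is shut at (203,175), the gripper is clear at (125,115), and everything around the cooler stands where it was.

```bash
python3 -c "
from workcell import workorder; print(workorder.job_done())"
```

```text
the job is handed in; nothing more can be done
None
```

I tipped the cover forward, caught it on the finger, lowered it gently until shut, backed the arm clear and handed the job in at about 16.5 s; the last picture shows the things around the cooler where they stood, the hand-in returned no verdict, and the vials can't be seen under the shut cover.

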